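# Draw the piston of the larger test cylinder to its groove and hold it

## Task

Two small piston cylinders lean in their stands on the lab bench; on the larger one (thicker barrel, bigger knob) swing the keeper bar aside, about a quarter turn or more, so that it is clear of the knob. Then take the knob and draw the piston straight out along its bore by 50 mm, so that the groove round the rod has just come clear of the rim, without pulling it right out and without dragging or tipping the stand, and finish still gripping the knob and holding the piston still there for the leak test. Leave the smaller cylinder alone.

Things in the scene. Friction and masses are not known exactly. Their poses are not given: they have to be found in the camera images.
- large_stand: Loose stand (3 kg, not fastened) of the large cylinder: base plate 190 x 110 x 18 mm; aluminium barrel 44 mm in diameter (50 at the rim), 115 mm long, leaning 20 degrees from vertical towards the stand's -x; behind it (+x) a thin post with the keeper. Origin on the table, 10 mm towards -x from the plate's centre; z up.
- large_bore (a point): Centre of the large barrel's mouth, about 142 mm above the table. Its z axis is the bore's axis, pointing out of the bore (up, leaning 20 degrees); its y axis is level, the stand's y. The bore is 17.5 mm wide and 103 mm deep.
- large_knob (a point): Centre of the round black knob (diameter 30, height 30 mm) on the large piston, a loose 16 mm steel rod, about 250 g in all, 0.75 mm play all round in the bore; it falls back if let go. z: rod axis, outward. Home: 30 mm out of the bore's mouth; drawn 50 mm: 80 mm out. A dark groove 6 mm wide round the rod comes just clear of the rim at 46 mm drawn.
- large_keeper (a joint): Angle (rad) of the large keeper, a steel bar 14 mm wide, 5 thick, 4 mm above the home knob. It turns on the post, parallel to the bore, 55 mm from it towards the bore frame's +x. 0: bar over the knob's middle, blocking it; grows as the free end swings to the bore frame's +y, up to 2.0; stays where left; 1 N at the pin moves it. At 1.57 it points to +y, clear.
- large_pin (a point): Middle of the dark finger pin, parallel to the bore, on the free end of the large keeper bar: 10 mm in diameter, 55 mm from the post's axis. It stands 25 mm up from the bar: 12 mm below this point and 13 mm above. At keeper 0 it lies on the bore's axis, 66 mm out of the bore's mouth.
- small_stand: Loose stand (2.5 kg, not fastened) of the small cylinder: base plate 190 x 110 x 18 mm; aluminium barrel 28 mm in diameter (34 at the rim), 90 mm long, leaning 20 degrees from vertical towards the stand's -x; behind it (+x) a thin post with the keeper. Origin on the table, 10 mm towards -x from the plate's centre; z up.
- small_bore (a point): Centre of the small barrel's mouth, about 119 mm above the table. Its z axis is the bore's axis, pointing out of the bore (up, leaning 20 degrees); its y axis is level, the stand's y. The bore is 11.5 mm wide and 78 mm deep.
- small_knob (a point): Centre of the round black knob (diameter 22, height 30 mm) on the small piston, a loose 10 mm steel rod, about 120 g in all, 0.75 mm play all round in the bore; it falls back if let go. z: rod axis, outward. Home: 30 mm out of the bore's mouth; drawn 50 mm: 80 mm out. A dark groove 6 mm wide round the rod comes just clear of the rim at 46 mm drawn.
- small_keeper (a joint): Angle (rad) of the small keeper, a steel bar 14 mm wide, 5 thick, 4 mm above the home knob. It turns on the post, parallel to the bore, 55 mm from it towards the bore frame's +x. 0: bar over the knob's middle, blocking it; grows as the free end swings to the bore frame's +y, up to 2.0; stays where left; 1 N at the pin moves it. At 1.57 it points to +y, clear.
- small_pin (a point): Middle of the dark finger pin, parallel to the bore, on the free end of the small keeper bar: 10 mm in diameter, 55 mm from the post's axis. It stands 25 mm up from the bar: 12 mm below this point and 13 mm above. At keeper 0 it lies on the bore's axis, 66 mm out of the bore's mouth.
- large_piston: The whole loose large piston, rod and knob; origin at the centre of the rod's inner end, 133 mm below the knob's centre along the rod.

How it is judged:
By the outcome, as a careful person would: the job done as asked, in the order asked, and still so for the second after the job is handed in, while the arm keeps its last pose, push and grip.
It also fails if it takes over 51 s, if anything falls off the work surface, if the arm or the gripper's body presses on something with over 40 N, if the wrist force passes 120 N, or if a joint passes its speed limit or range.

## Robot

A 7-joint arm with a two-finger parallel gripper is mounted at the origin on the work surface. World frame = base frame: x ahead of the robot, y to its left, z up, the work surface at z = 0. Lengths are in mm, angles in rad, forces in N, time in s.
With the tool pointing down it reaches from about 400 to 850 mm from the base axis. Payload 10.4 kg.
Tool frame: the origin (TCP) lies on the mounting face of the last link; the fingertips stand 173 mm ahead of it and the grasp point (between the pads) lies 155 mm ahead of it; z points along the fingers, y is the direction in which the jaws open and shut (so a half turn about z gives the same grasp; the last joint's range is limited). The gripper opens to 85 mm and grips with 20 to 120 N. Pads are 22 mm wide; open, the fingers measure 114 mm over their backs; the gripper's body (76 mm by 85 mm) begins 54 mm behind the grasp point. The pads swing forward as they close: fully open they stand 13 mm farther back than shut.
Start: joints at [-1.261, 0.332, -0.065, 1.46, 0.022, 1.35, -0.088], TCP at [204.167, 590.718, 404.738] pointing down, gripper open.
Joint ranges: [-2.6, 2.6], [-0.5, 2.12], [-1.47, 1.34], [0.16, 2.42], [-1.27, 4.41], [0.06, 2.06], [-2.6, 2.6]. Speed limits (rad/s): [2.22, 2.22, 2.79, 2.79, 3.14, 3.14, 3.14].

## Interface

Orientations are given as a unit quaternion [w, x, y, z].
In Python, from station import env, viewer, spotter gives the robot as it stands. The module is installed in compiled form; this text tells all that it offers.
- The arm moves only by the tool drive_tool, never from a script. Its argument "rows" is a list of rows, each a list of 3 entries, a list of its own where there are three numbers: the closure, from -1 (fully open) to 1 (shut), then the shift along the tool's x, y, z each as a share of 0.025 m, from -1 to 1, then the turn about the tool's z as a share of 180 degrees, from -1 to 1. In form: [[jaw, [x, y, z], roll], ...]. A call has 1 to 12 rows; each row shifts and turns the pose as measured when the row begins, along the tool's axes as they then stand; what a row does not reach is not made up. A row lasts 1/8 s, in which the tool goes at most 62.5 mm and 10.7 degrees, less where a joint would pass 70% of its speed; a pose out of reach is approached as far as the arm can. A call with a number of a shift or a turn outside -1 to 1 is refused whole. A call with a gripper value outside its range is refused whole. The fingers move at their own pace and stop on an object; "force" is the grip in N (left out, the last holds). Time passes only in rows, so rows that do not move let the fingers close. It gives the time, the measured TCP pose, the force and the opening at its end, in the units of the state.
- env.read_state(): the state, without advancing time (a new reading comes with each control period).
- viewer.read_camera(name): name is "scene" or "top" or "wrist"; returns (picture, depth): 384x512x3 uint8, red, green, blue; 384x512 float32, mm along the optical axis (not along the pixel's ray), 0 where there is no reading.
- viewer.camera_model(name): a dict with "K" (3x3 intrinsics, pixels), "R" (3x3) and "t" (3): a world point X has camera coordinates R X + t. Camera axes: x right, y down, z forward; pixel columns grow to the right and rows downward; lengths in mm; the calibration is good to about 2 mm. A picture is of the moment at which its call begins: read the wrist's pose just before it. camera_model takes no time and is no camera call; for the wrist camera it gives the pose at the moment of the call.
- env.sign_off(): hands the job in, once; it reports no verdict.
Trained networks look in the newest picture that a camera, given by its name, has taken for a name from the list of things; names that differ only in an ending like _2 or _b are one class to them, and where a whole thing is asked for, a point or a joint stands for the part that bears it (a point fixed in the world has none). Each returns a list of dicts, best first, with "conf" (0 to 1); they miss things now and then, are a little off and sometimes report something else, mostly with a low value. They report only what shows in the picture. A call takes as long as a camera call.
- spotter.boxes_of(camera, thing): "position" ([column, row] in pixels, amid what is visible of it).
- spotter.masks_of(camera, thing): "mask" (384x512 bool, what is visible of it) and "position" ([column, row] in pixels, amid what is visible of it).
The state is a dict: "clock": time; "joint_positions": joint angles; "joint_velocities": joint speeds; "joint_torque": joint torques, N m; "eef_pos": TCP position; "orientation": TCP orientation; "contact_force": force on the tool from outside, world axes, zero at the start; "wrist_torque": the same for the moment, N m; "gripper_width": finger opening in mm.
Only numpy, scipy, OpenCV 4.12 (cv2) and the standard library are available. Lean on these libraries where they do the work, as an engineer would, in place of code of your own. Each camera call takes 0.05 s, during which the arm holds its last target.

## Working session

There is one attempt and no reset: what is moved stays moved. The work goes in short steps, Python scripts to look and compute and a tool call to move; the robot and the scene stay as the last step left them, time stands still between calls to the robot, and variables do not carry over. Pictures are saved under pics/ and viewed, and the job is handed in when it is done.

Besides the shell and the picture viewer there is one more tool, called after "Request:" in YAML: its name, and indented under it one key for each argument. drive_tool: Moves the arm, as the interface text tells. Its arguments: {"type":"object","properties":{"rows":{"type":"array","items":{"type":"array"}},"force":{"type":"number"}},"required":["rows"]}

```bash
mkdir -p pics; python3 - <<'E'
from station import env, viewer, spotter
import cv2, numpy as np
print(env.read_state())
for c in ("scene","top"):
    p,d=viewer.read_camera(c); cv2.imwrite(f"pics/{c}0.png",p[:,:,::-1])
    m=viewer.camera_model(c); print(c,m)
    for t in ("large_knob","small_knob","large_pin","small_pin","large_stand","small_stand"):
        print(c,t,[(np.round(r["position"]),round(r["conf"],2)) for r in spotter.boxes_of(c,t)][:3])
E
```

```text
{'clock': 0.0, 'joint_positions': array([-1.26059271,  0.3328508 , -0.06470426,  1.46096887,  0.021614  ,
        1.34990512, -0.08850194]), 'joint_velocities': array([-0.00024125,  0.00040722,  0.00141724, -0.00067158, -0.00251358,
       -0.00023938,  0.00045107]), 'joint_torque': array([-6.95642138e-04, -6.25444293e+01,  4.86943207e-02, -3.91607630e+01,
        1.62016251e-02,  9.52666509e-03,  1.63670848e-05]), 'eef_pos': array([204.1326734 , 590.57522957, 403.91577781]), 'orientation': array([-7.89060365e-05,  1.65621713e-01,  9.86189096e-01, -7.13687040e-04]), 'contact_force': array([ 0.7382006 , -0.12066841, -0.28969389]), 'wrist_torque': array([ 0.01585458,  0.0052975 , -0.04454832]), 'gripper_width': 85.22052992095702}
scene {'K': array([[400.90117043,   0.        , 253.56355423],
       [  0.        , 400.90117043, 191.2471878 ],
       [  0.        ,   0.        ,   1.        ]]), 'R': array([[ 0.31774175,  0.94803171, -0.01661477],
       [ 0.70503367, -0.24794296, -0.6644184 ],
       [-0.63400923,  0.1993995 , -0.74717611]]), 't': array([-187.37365976, -323.00401734, 12
[... 322 characters left out ...]
)]
top {'K': array([[365.66871476,   0.        , 256.11166712],
       [  0.        , 365.66871476, 185.75667454],
       [  0.        ,   0.        ,   1.        ]]), 'R': array([[ 0.02903832, -0.99948037, -0.01399171],
       [-0.99493382, -0.02755276, -0.09668268],
       [ 0.09624693,  0.01672833, -0.99521691]]), 't': array([-18.38071401, 591.35908765, 756.37300286])}
top large_knob [(array([341., 210.]), 0.62)]
top small_knob [(array([159., 180.]), 0.48)]
top large_pin [(array([351., 193.]), 0.7), (array([342., 212.]), 0.47)]
top small_pin [(array([148., 165.]), 0.78)]
top large_stand [(array([332., 202.]), 0.9)]
top small_stand [(array([172., 177.]), 0.96), (array([147., 164.]), 0.38)]
```

```bash
python3 - <<'E'
import cv2, numpy as np
a=cv2.imread("pics/scene0.png");b=cv2.imread("pics/top0.png")
c=cv2.resize(a[120:320,80:280],(800,800),interpolation=cv2.INTER_CUBIC)[:600]
d=cv2.resize(b[130:280,250:450],(800,600),interpolation=cv2.INTER_CUBIC)
cv2.imwrite("pics/s1.png",c);cv2.imwrite("pics/t1.png",d)
E
```

```text
(no output)
```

View pics/scene0.png

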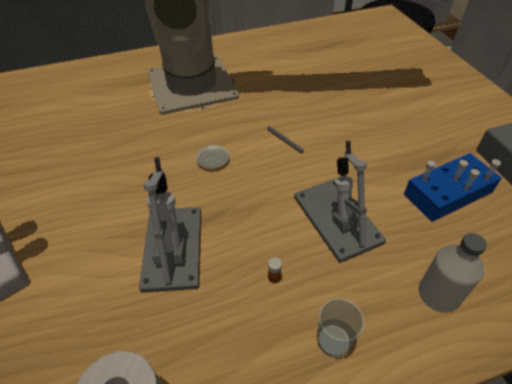

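View pics/top0.png

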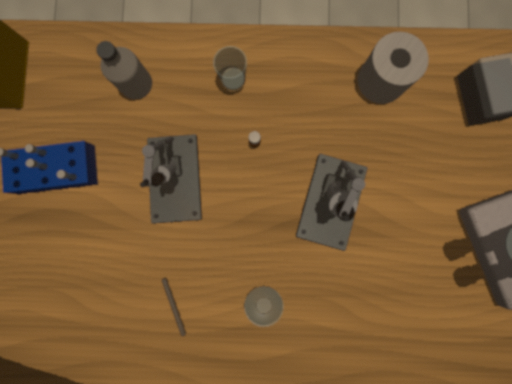

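```bash
sleep 1
```

```text
(no output)
```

View pics/s1.png

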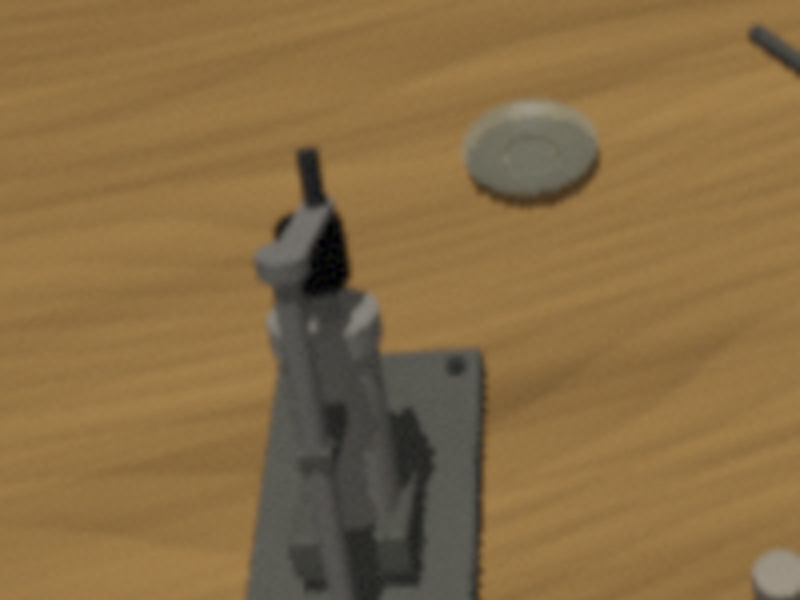

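View pics/t1.png

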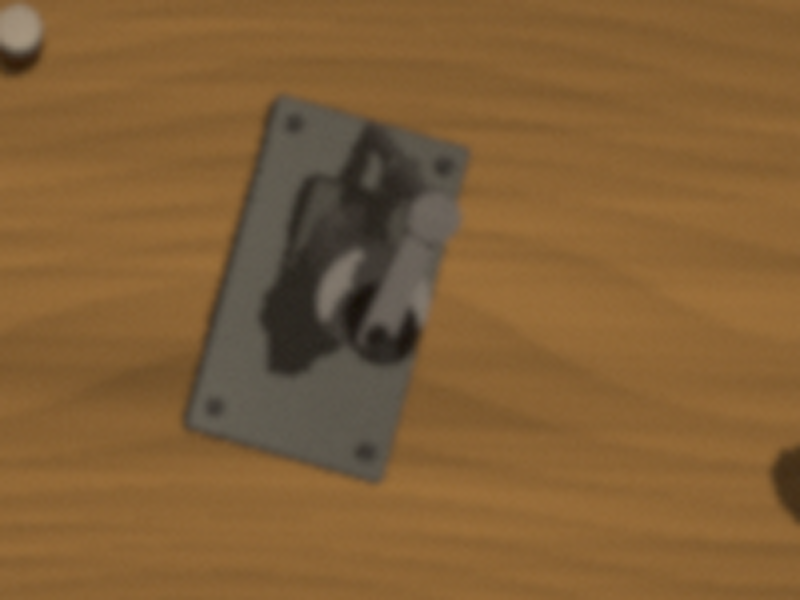

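```bash
cat > h.py <<'E'
from station import env, viewer, spotter
import cv2, numpy as np
from scipy.optimize import least_squares
from scipy.spatial.transform import Rotation as Rn
def proj(m,X):
    X=np.atleast_2d(X); c=X@m["R"].T+m["t"]; p=c@m["K"].T; return p[:,:2]/p[:,2:]
def back(m,uv,d):
    return m["R"].T@(np.linalg.inv(m["K"])@np.array([uv[0],uv[1],1.])*d-m["t"])
def ray_z(m,uv,z):
    o=-m["R"].T@m["t"]; v=m["R"].T@(np.linalg.inv(m["K"])@np.array([uv[0],uv[1],1.])); return o+v*(z-o[2])/v[2]
def tri(ms,uvs):
    A=[];b=[]
    for m,uv in zip(ms,uvs):
        o=-m["R"].T@m["t"]; v=m["R"].T@(np.linalg.inv(m["K"])@np.array([uv[0],uv[1],1.])); v/=np.linalg.norm(v)
        P=np.eye(3)-np.outer(v,v);A.append(P);b.append(P@o)
    A=np.vstack(A);b=np.hstack(b);x=np.linalg.lstsq(A,b,rcond=None)[0];return x,np.abs(A@x-b).max()
S20,C20=np.sin(np.radians(20)),np.cos(np.radians(20))
E
python3 - <<'E'
from h import *
mt=viewer.camera_model("top"); ms=viewer.camera_model("scene")
for n,cs in {"right":[(319.5,153.7),(367,167.5),(345.5,250.5),(296.5,236.7)]}.items():
    P=np.array([ray_z(mt,c,18)for c in cs]);print(n,P.round(1),P.mean(0))
    for i in range(4):print(np.linalg.norm(P[i]-P[i-1]))
    ax=(P[0]-P[3])+(P[1]-P[2]);print("yaw",np.arctan2(ax[1],ax[0]))
# scene plate corners
print(tri([mt,ms],[(343,216),(156,157+1)]))
print("knob", tri([mt,ms],[(341,210),(160,187)]))
for c in("scene","top"):
  p,d=viewer.read_camera(c)
  for t in("large_pin","large_knob","small_knob","large_bore","small_bore"):
    r=spotter.masks_of(c,t)
    for q in r[:2]:
      ys,xs=np.where(q["mask"]);
      if len(xs)==0: continue
      dd=np.median(d[ys,xs]);print(c,t,q["conf"],np.round(q["position"],1),(xs.min(),xs.max(),ys.min(),ys.max()),len(xs),back(viewer.camera_model(c),q["position"],dd).round(1))
p,d=viewer.read_camera("top"); m=mt
b=cv2.resize(p[110:240,110:230],(552,598),interpolation=cv2.INTER_CUBIC);cv2.imwrite("pics/t2.png",b[:,:,::-1])
E
```

```text
right [[ 667.  -138.1   18. ]
 [ 639.3 -241.6   18. ]
 [ 459.3 -195.9   18. ]
 [ 485.4  -91.1   18. ]] [ 562.74498509 -166.67453506   18.        ]
187.5199366603753
107.1347142286717
185.6031088818929
107.97337391262266
yaw -0.2507427491826133
(array([ 528.12601702, -148.43019349,  214.52504333]), np.float64(1.735442403693952))
knob (array([ 540.09192392, -156.22138479,  156.64513485]), np.float64(0.37453562653922745))
scene large_pin 0.84 [157.1 177.7] (np.int64(143), np.int64(163), np.int64(157), np.int64(191)) 320 [ 559.9 -156.5  200.4]
scene large_knob 0.73 [160.6 185.2] (np.int64(157), np.int64(166), np.int64(176), np.int64(199)) 165 [ 549.9 -154.5  170.9]
scene small_knob 0.6 [339.6 170.1] (np.int64(337), np.int64(348), np.int64(159), np.int64(180)) 194 [597.5 170.4 144.1]
scene large_bore 0.6 [166.9 242.4] (np.int64(139), np.int64(200), np.int64(157), np.int64(292)) 5405 [ 592.5 -170.7   62.3]
scene small_bore 0.69 [344.2 215.1] (np.int64(295), np.int64(385), np.int64(141), np.int64(261)) 4725 [633.6 177.7  47.9]
scene small_bore 0.39 [153.8 177. ] (np.int64(144), np.int64(163), np.int64(157), np.int64(191)) 318 [ 555.5 -161.5  199.5]
top large_pin 0.96 [353.2 195.3] (np.int64(340), np.int64(364), np.int64(178), np.int64(219)) 404 [ 563.1 -165.   206.1]
top large_knob 0.7 [342. 208.] (np.int64(336), np.int64(354), np.int64(200), np.int64(218)) 126 [ 542.6 -151.5  184.4]
top small_knob 0.46 [158.9 180.4] (np.int64(152), np.int64(164), np.int64(172), np.int64(185)) 141 [583.8 171.1 159.3]
top large_bore 0.83 [332.2 199.1] (np.int64(296), np.int64(366), np.int64(154), np.int64(249)) 4267 [ 567.8 -165.4   24.7]
top small_bore 0.65 [175.2 180.3] (np.int64(141), np.int64(202), np.int64(134), np.int64(222)) 4460 [599.3 174.7  22.2]
```

```bash
sleep 1
```

```text
(no output)
```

View pics/t2.png

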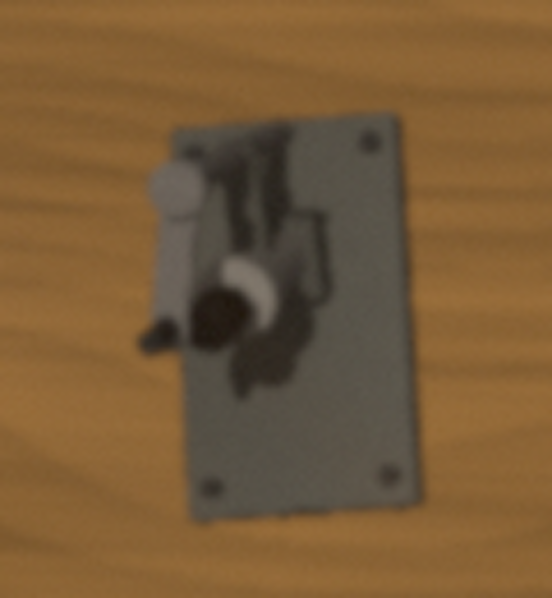

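```bash
cat >> h.py <<'E'
def bore(mouth,yaw):
    R=Rn.from_euler('z',yaw).as_matrix()@np.array([[C20,0,-S20],[0,1,0],[S20,0,C20]])
    return R
def overlay(img,m,mouth,yaw,pc,th=0.,draw=0.,s=4,org=(0,0)):
    R=bore(mouth,yaw); W=lambda b: mouth+np.atleast_2d(b)@R.T
    def pl(P,col):
        uv=((proj(m,P)-np.array(org)+.5)*s-.5).round().astype(int); cv2.polylines(img,[uv.reshape(-1,1,2)],True,col,1)
    t=np.linspace(0,2*np.pi,40)
    circ=lambda c,r,z:W(np.c_[c[0]+r*np.cos(t),c[1]+r*np.sin(t),0*t+z])
    Rz=Rn.from_euler('z',yaw).as_matrix()
    if pc is not None:
        pl(np.array([[a*95,b*55,18] for a,b in((1,1),(1,-1),(-1,-1),(-1,1))])@Rz.T+np.array([pc[0],pc[1],0]),(0,255,0))
    pl(circ((0,0),25,0),(255,0,0)); pl(circ((0,0),22,-115),(255,0,0))
    pl(circ((0,0),15,15+draw),(0,0,255));pl(circ((0,0),15,45+draw),(0,0,255))
    p=np.array([55-55*np.cos(th),55*np.sin(th)])
    pl(circ(p,5,54),(0,255,255));pl(circ(p,5,79),(0,255,255))
    pl(circ((55,0),7,54),(255,0,255))
    return img
def crop(p,x0,y0,w,h,s): return np.ascontiguousarray(cv2.resize(p[y0:y0+h,x0:x0+w,::-1],(w*s,h*s),interpolation=cv2.INTER_CUBIC))
E
python3 - <<'E'
from h import *
yaw=-.2507; a=bore(0,yaw)[:,2]
mouth=np.array([528,-148.5,216.2])-79*a; mouth[2]=142
print(mouth,a)
out=[]
for c,o in(("top",(290,145)),("scene",(125,145))):
    p=cv2.imread(f"pics/{c}0.png")[:,:,::-1]; im=crop(p,*o,90,150 if c=="scene" else 110,4)
    im=overlay(im,viewer.camera_model(c),mouth,yaw,(562.7,-166.7),org=o); out.append(cv2.copyMakeBorder(im,0,600-im.shape[0],0,0,cv2.BORDER_CONSTANT))
cv2.imwrite("pics/ov.png",np.hstack(out))
E
```

```text
[ 554.17493192 -155.20307796  142.        ] [-0.33132825  0.08484909  0.93969262]
```

View pics/ov.png

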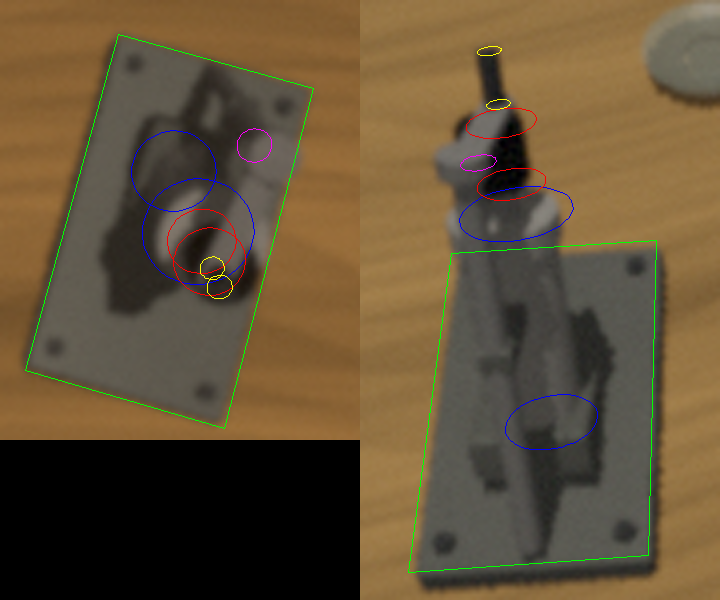

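Request:
drive_tool:
  rows:
    - [-1,[-1,0,-1],0]
    - [-1,[-1,0,-1],0]
    - [-1,[-1,0,-1],0]
    - [-1,[-1,-0.5,0],0]
    - [-1,[-1,-0.5,0],0]
    - [-1,[-1,-1,0],0]
    - [-1,[-1,-1,0],0]
    - [-1,[-1,-1,0],0]
    - [-1,[-1,-1,0],0]
    - [-1,[-1,-1,0],0]
    - [-1,[-1,-1,0],0]
    - [-1,[-1,-1,0],0]

```text
clock: 2.85
eef_pos: [427.6, 296.9, 481.8]
orientation: [-0.0, 0.163, 0.987, 0.001]
contact_force: [0.1, 0.4, -0.5]
gripper_width: 85.5
```

Request:
drive_tool:
  rows:
    - [-1,[-0.6,-1,0],0]
    - [-1,[-0.6,-1,0],0]
    - [-1,[-0.6,-1,0],0]
    - [-1,[-0.6,-1,0],0]
    - [-1,[-0.6,-1,0],0]
    - [-1,[-0.6,-1,0],0]
    - [-1,[-0.6,-1,0],0]
    - [-1,[-0.6,-1,0],0]
    - [-1,[-0.6,-1,0],0]
    - [-1,[-0.6,-1,0],0]
    - [-1,[-0.6,-1,0],0]
    - [-1,[-0.6,-1,0],0]

```text
clock: 4.35
eef_pos: [502.6, -58.3, 483.1]
orientation: [0.002, 0.164, 0.987, 0.002]
contact_force: [-1.1, -0.3, 0.2]
gripper_width: 85.2
```

```bash
python3 - <<'E'
from h import *
p,d=viewer.read_camera("wrist"); m=viewer.camera_model("wrist"); print(env.read_state()["eef_pos"],m)
np.savez("w1.npz",p=p,d=d,**m)
cv2.imwrite("pics/w1.png",p[:,:,::-1])
E
```

```text
[502.61784739 -62.41402099 483.12207162] {'K': array([[334.98431562,   0.        , 251.52793784],
       [  0.        , 334.98431562, 193.69377667],
       [  0.        ,   0.        ,   1.        ]]), 'R': array([[ 0.32759621,  0.94480872,  0.00414755],
       [ 0.89857879, -0.31291724,  0.30763445],
       [ 0.29195355, -0.09705298, -0.95149558]]), 't': array([-107.96414157, -536.4270547 ,  301.00148596])}
```

View pics/w1.png

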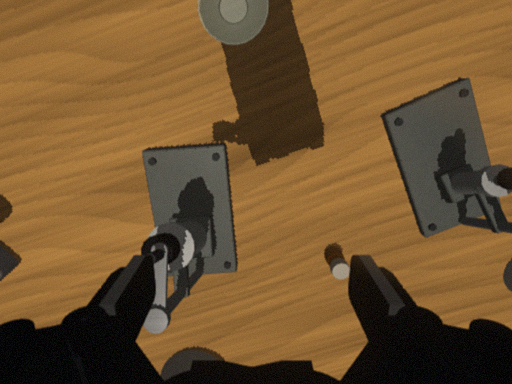

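```bash
cat >> h.py <<'E'
def show(name,p,m,o,wh,s,mouth,yaw,pc,th,draw=0.):
    a=crop(p,*o,*wh,s); b=overlay(a.copy(),m,np.array(mouth,float),yaw,pc,th,draw,s,o); cv2.imwrite(name,np.hstack([a,b]))
E
python3 - <<'E'
from h import *
w=np.load("w1.npz"); show("pics/w1o.png",w["p"],w,(120,130),(130,200),3,(550,-161,142),-.25,(562.7,-166.7),.1)
E
```

```text
(no output)
```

View pics/w1o.png

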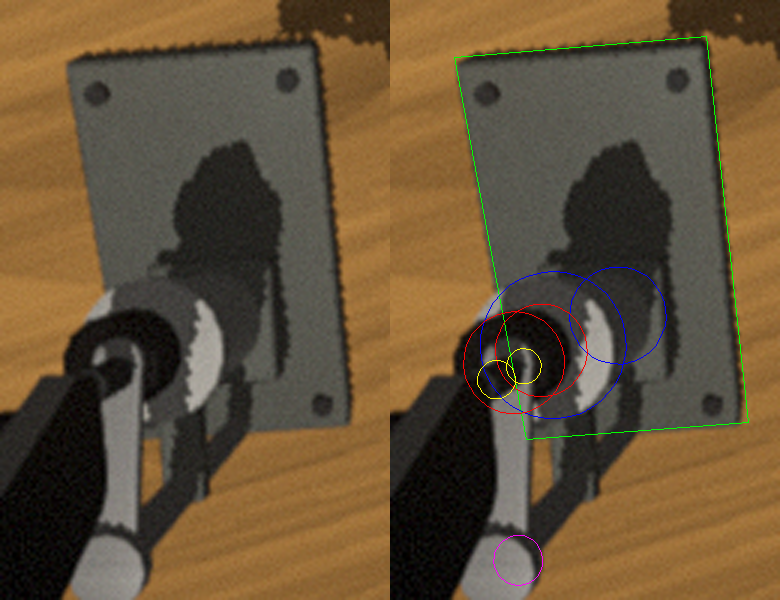

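Request:
drive_tool:
  rows:
    - [-1,[-0.9,-1,0],0]
    - [-1,[-0.9,-1,0],-0.025]
    - [-1,[-0.9,-0.9,0],0]
    - [-1,[0,0,0],0]
    - [-1,[0,0,0],0]

```text
clock: 5.03
eef_pos: [545.8, -154.3, 483.5]
orientation: [0.003, 0.126, 0.992, 0.002]
contact_force: [-0.9, 0.6, 0.3]
gripper_width: 85.5
```

```bash
python3 - <<'E'
from h import *
m=viewer.camera_model("wrist");print(env.read_state()["eef_pos"],env.read_state()["orientation"]);p,d=viewer.read_camera("wrist");  print(env.read_state()["eef_pos"])
np.savez("w2.npz",p=p,d=d,**m)
cv2.imwrite("pics/w2.png",p[:,:,::-1])
for t in("large_pin","large_knob","large_bore"):
    r=spotter.masks_of("wrist",t)
    for q in r[:2]:
      ys,xs=np.where(q["mask"])
      print(t,q["conf"],np.round(q["position"],1),(xs.min(),xs.max(),ys.min(),ys.max()))
E
```

```text
[ 545.75783848 -154.29955309  483.48497212] [0.00262737 0.12584743 0.99204436 0.00187452]
[ 545.67257508 -154.28845075  483.51644766]
large_pin 0.73 [244.2 209.4] (np.int64(229), np.int64(257), np.int64(159), np.int64(255))
large_knob 0.82 [233.9 164.5] (np.int64(226), np.int64(254), np.int64(154), np.int64(188))
large_bore 0.66 [244.7 156.2] (np.int64(202), np.int64(289), np.int64(87), np.int64(254))
```

View pics/w2.png

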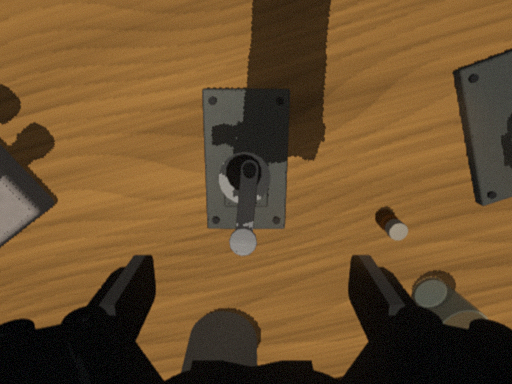

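```bash
python3 - <<'E'
from h import *
w=np.load("w2.npz"); show("pics/w2o.png",w["p"],w,(195,75),(100,190),3,(549,-163,142),-.25,(562.7,-166.7),.1)
E
```

```text
(no output)
```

View pics/w2o.png

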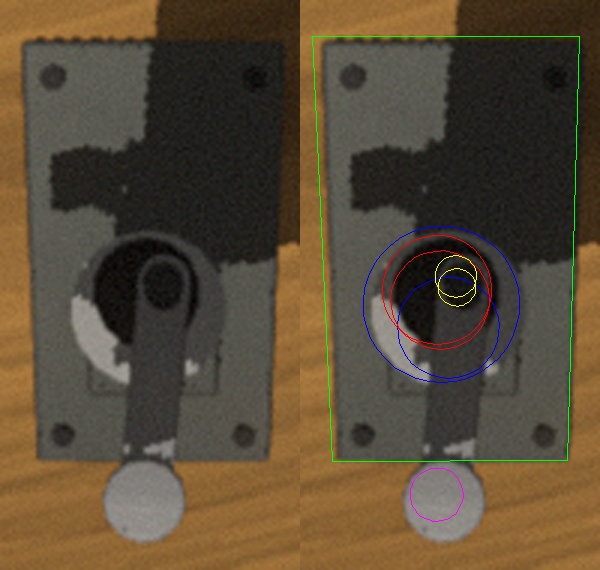

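```bash
python3 - <<'E'
from h import *
w=np.load("w2.npz"); m=w
px=lambda u,v: np.array([195+(u+.5)/3-.5,75+(v+.5)/3-.5])
C=[px(*c) for c in((22,42),(285,40),(270,460),(38,460))]
P=np.array([ray_z(m,c,18)for c in C]);print(P.round(1),P.mean(0)); ax=(P[2]-P[1])+(P[3]-P[0]);print("yaw plate",np.arctan2(ax[1],ax[0]))
def f(q,full=False):
    x,y,yaw,th,e=q; R=bore(0,yaw); M=np.array([x,y,142.]); W=lambda *b:M+R@np.array(b,float)
    sig=np.sin(th)
    r=[proj(m,W(0,0,0))[0]-px(148.5,308), proj(m,W(55-55*np.cos(th),55*np.sin(th),79))[0]-px(163,281),proj(m,W(55,0,56))[0]-px(144,501)]
    Rz=Rn.from_euler('z',yaw).as_matrix()
    for (a,b),c in zip(((-1,-1),(-1,1),(1,1),(1,-1)),C):
        r.append((proj(m,M*[1,1,0]+Rz@np.array([e+a*95,b*55,18]))[0]-c)*.7)
    return np.ravel(r)
s=least_squares(f,[550,-162,-.25,.1,14]);print(s.x,s.fun.round(1))
x,y,yaw,th,e=s.x
pc=np.array([x,y])+e*np.array([np.cos(yaw),np.sin(yaw)]);print(pc)
show("pics/w2p.png",w["p"],w,(195,75),(100,190),3,(x,y,142),yaw,pc,th)
out=[]
for c,o in(("top",(290,145)),("scene",(125,145))):
    p=cv2.imread(f"pics/{c}0.png")[:,:,::-1]; im=crop(p,*o,90,150 if c=="scene" else 110,4)
    im=overlay(im,viewer.camera_model(c),np.array([x,y,142]),yaw,pc,th,org=o); out.append(cv2.copyMakeBorder(im,0,600-im.shape[0],0,0,cv2.BORDER_CONSTANT))
cv2.imwrite("pics/ov2.png",np.hstack(out))
E
```

```text
[[ 460.2 -193.    18. ]
 [ 486.6  -87.9   18. ]
 [ 668.8 -135.4   18. ]
 [ 641.3 -240.8   18. ]] [ 564.21636203 -164.27058466   18.        ]
yaw plate -0.2567476018144712
[ 5.51022446e+02 -1.61055399e+02 -2.55467241e-01  8.69366926e-02
  1.38960953e+01] [ 0.   0.1 -0.   0.2  0.2 -0.3 -0.7 -0.8  0.3 -0.2  0.2  0.7 -0.3  0.6]
[ 564.4675477  -164.56690784]
```

View pics/w2p.png

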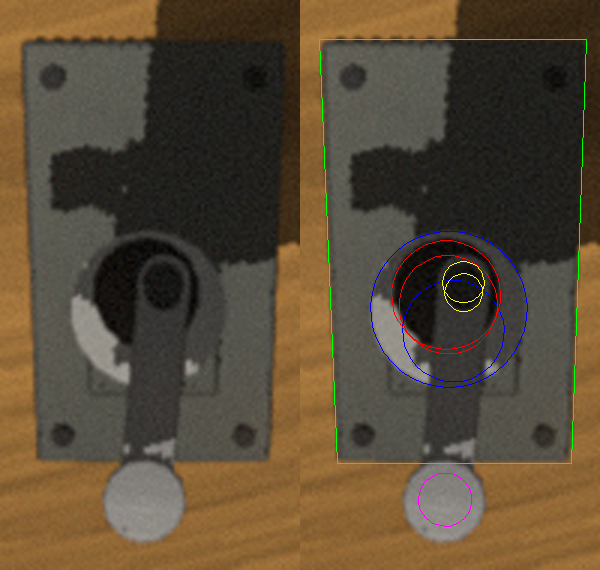

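View pics/ov2.png

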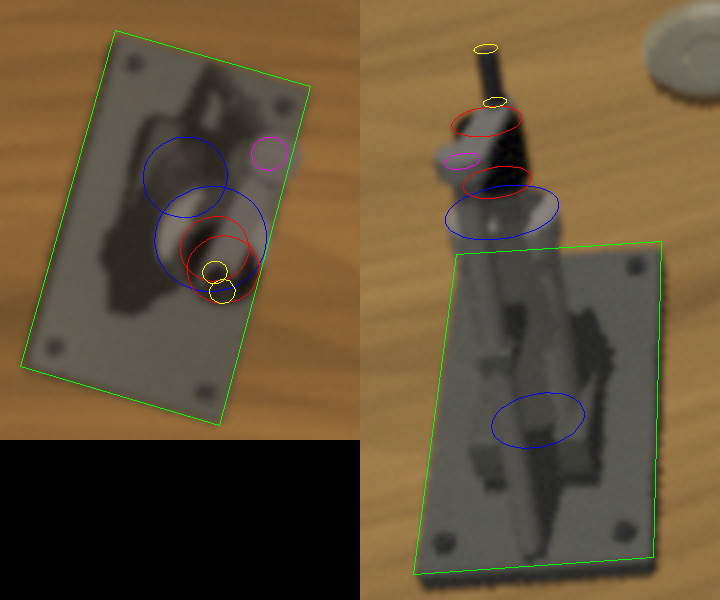

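Request:
drive_tool:
  rows:
    - [1,[0.4,-0.6,0],0]
    - [1,[0.4,-0.6,0],0]
    - [1,[0,0,0.8],0]
    - [1,[0,0,0.8],0]
    - [1,[0,0,0.4],0]
    - [1,[0,0,0],0]
    - [1,[0,0,0],0]
    - [1,[0,0,0],0]
  force: 30

```text
clock: 6.22
eef_pos: [513.3, -183.3, 435.1]
orientation: [0.005, 0.127, 0.992, 0.003]
contact_force: [0.4, -0.3, 0.2]
gripper_width: -0.1
```

```bash
cat >> h.py <<'E'
MO=np.array([551.,-161.,142.]); YAW=-.2555
def rel():
    s=env.read_state(); p=s["eef_pos"]-MO; c,sn=np.cos(YAW),np.sin(YAW)
    q=s["orientation"]; R=Rn.from_quat([q[1],q[2],q[3],q[0]]).as_matrix()
    print("clk",round(s["clock"],2),"sx,sy",np.round([p[0]*c+p[1]*sn,-p[0]*sn+p[1]*c],1),"z",round(s["eef_pos"][2],1),"tip",np.round(R[:,2],4),"jawyaw",np.arctan2(-R[0,1],R[1,1]).round(4),"F",s["contact_force"].round(1),"w",round(s["gripper_width"],1))
E
python3 - <<'E'
from h import *
rel()
p,d=viewer.read_camera("wrist");cv2.imwrite("pics/w3.png",p[:,:,::-1])
E
```

```text
clk 6.22 sx,sy [-30.8 -31.1] z 435.1 tip [ 0.0108  0.0041 -0.9999] jawyaw -0.2546 F [ 0.4 -0.3  0.2] w -0.1
```

View pics/w3.png

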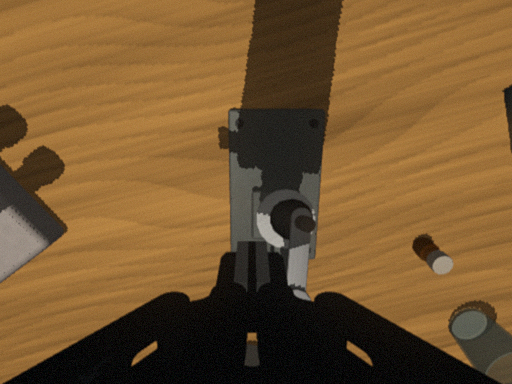

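Request:
drive_tool:
  rows:
    - [1,[-0.1,0.1,0.9],0]
    - [1,[-0.1,0.1,0.9],0]
    - [1,[0,0,0.6],0]
    - [1,[0,0,0.1],0]
    - [1,[0,0,0],0]

```text
clock: 6.9
eef_pos: [521.0, -179.7, 373.2]
orientation: [0.007, 0.127, 0.992, 0.003]
contact_force: [-0.1, -0.0, -0.2]
gripper_width: 0.0
```

```bash
python3 - <<'E'
from h import *
rel()
E
```

```text
clk 6.9 sx,sy [-24.3 -25.6] z 373.2 tip [ 0.0143  0.0033 -0.9999] jawyaw -0.2541 F [-0.1 -0.  -0.2] w 0.0
```

Request:
drive_tool:
  rows:
    - [1,[0.1,0.3,0],0]
    - [1,[0.05,0.3,0],0]
    - [1,[0,0.3,0],0]
    - [1,[0,0.3,0],0]
    - [1,[0,0.3,-0.05],0]
    - [1,[0,0.2,-0.1],0]
    - [1,[0,0,0],0]

```text
clock: 7.78
eef_pos: [528.9, -134.5, 379.3]
orientation: [0.008, 0.126, 0.992, 0.003]
contact_force: [-0.7, -0.4, 0.1]
gripper_width: 0.3
```

```bash
python3 - <<'E'
from h import *
rel()
p,d=viewer.read_camera("wrist");cv2.imwrite("pics/w4.png",p[:,:,::-1])
E
```

```text
clk 7.78 sx,sy [-28.1  20. ] z 379.3 tip [ 0.0171  0.0029 -0.9998] jawyaw -0.2535 F [-0.7 -0.4  0.1] w 0.3
```

View pics/w4.png

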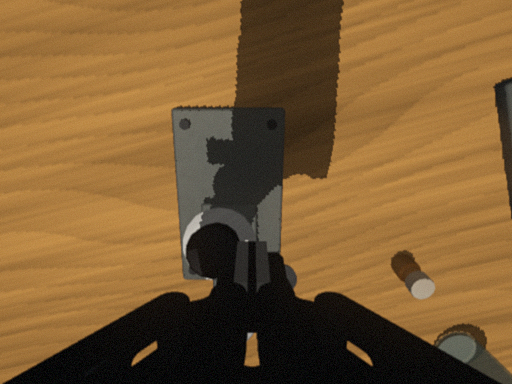

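Request:
drive_tool:
  rows:
    - [1,[-0.25,0.2,0],0]
    - [1,[-0.25,0.2,-0.1],0]
    - [1,[-0.25,0.2,-0.1],0]
    - [1,[-0.3,0.15,-0.1],0]
    - [1,[-0.3,0.1,-0.1],0]
    - [1,[-0.3,0.1,-0.1],0]
    - [1,[0,0,0],0]

```text
clock: 8.7
eef_pos: [577.6, -123.7, 393.3]
orientation: [0.008, 0.128, 0.992, 0.001]
contact_force: [-2.0, -2.2, 0.6]
gripper_width: -0.2
```

```bash
python3 - <<'E'
from h import *
rel()
p,d=viewer.read_camera("top");cv2.imwrite("pics/t5.png",cv2.resize(p[110:260,270:470],(800,600),interpolation=cv2.INTER_CUBIC)[:,:,::-1])
p,d=viewer.read_camera("scene");cv2.imwrite("pics/s5.png",cv2.resize(p[70:270,80:280],(600,600),interpolation=cv2.INTER_CUBIC)[:,:,::-1])
E
```

```text
clk 8.7 sx,sy [16.3 42.9] z 393.3 tip [ 1.540e-02 -2.000e-04 -9.999e-01] jawyaw -0.2567 F [-2.  -2.2  0.6] w -0.2
```

View pics/s5.png

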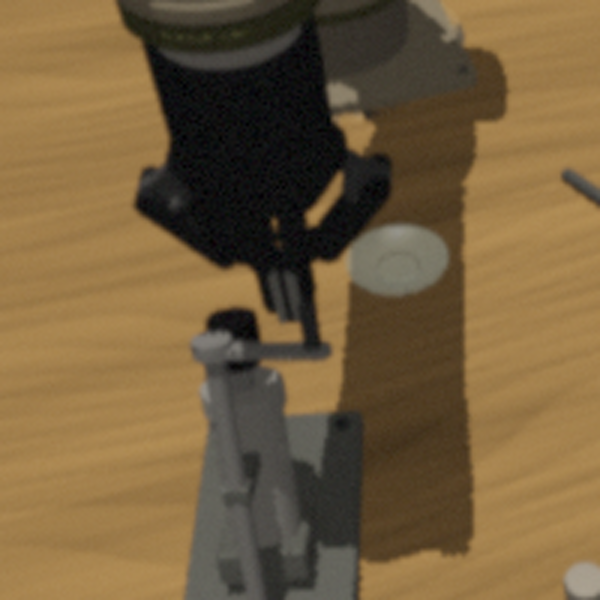

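View pics/t5.png

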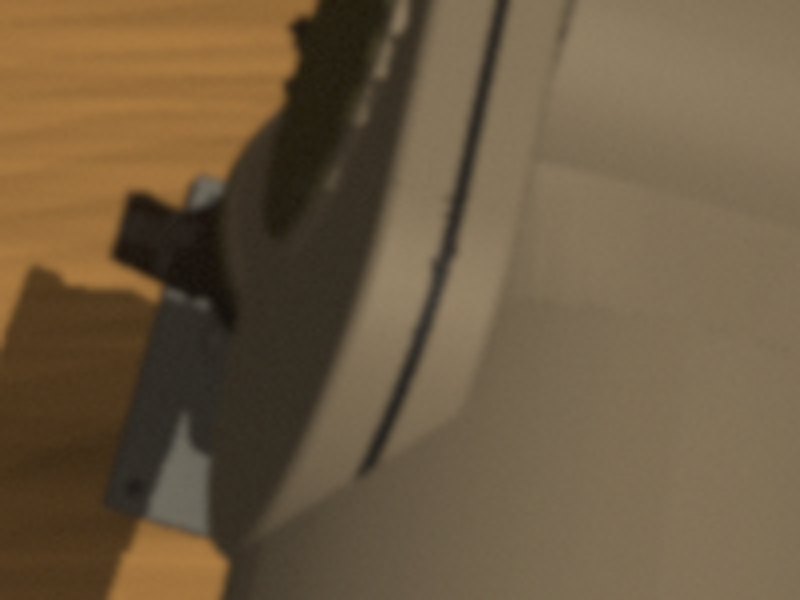

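Request:
drive_tool:
  rows:
    - [1,[-0.2,0,0],0]
    - [1,[-0.12,0,0],0]
    - [1,[0,0,0],0]
    - [1,[0.8,-0.3,-0.5],0]
    - [-1,[0.8,-0.5,-1],0]
    - [-1,[0.3,-0.3,-1],0]
    - [-1,[0,0,-0.5],0]
    - [-1,[0,0,0],0]
    - [-1,[0,0,0],0]

```text
clock: 9.93
eef_pos: [532.3, -136.4, 468.1]
orientation: [0.008, 0.125, 0.992, 0.003]
contact_force: [0.0, -0.6, -0.4]
gripper_width: 85.1
```

```bash
python3 - <<'E'
from h import *
rel()
m=viewer.camera_model("wrist");p,d=viewer.read_camera("wrist")
np.savez("w6.npz",p=p,d=d,**m)
cv2.imwrite("pics/w6.png",p[:,:,::-1])
E
```

```text
clk 9.93 sx,sy [-24.3  19.1] z 468.1 tip [ 0.0163  0.0045 -0.9999] jawyaw -0.2505 F [ 0.  -0.6 -0.4] w 85.1
```

View pics/w6.png

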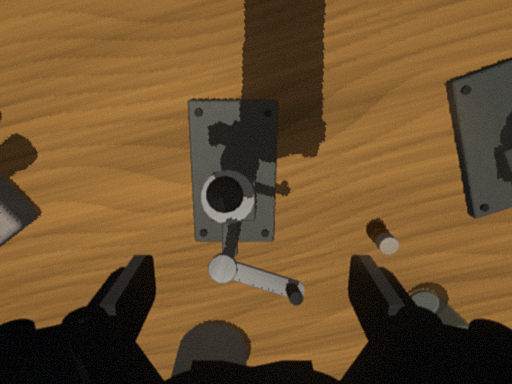

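```bash
python3 - <<'E'
from h import *
w=np.load("w6.npz"); show("pics/w6o.png",w["p"],w,(180,90),(130,220-5),3,MO,YAW,(564.5,-164.6),1.85)
E
python3 -c "
import cv2;a=cv2.imread('pics/w6o.png');print(a.shape);cv2.imwrite('pics/w6o.png',a[:600])"
```

```text
(645, 780, 3)
```

View pics/w6o.png

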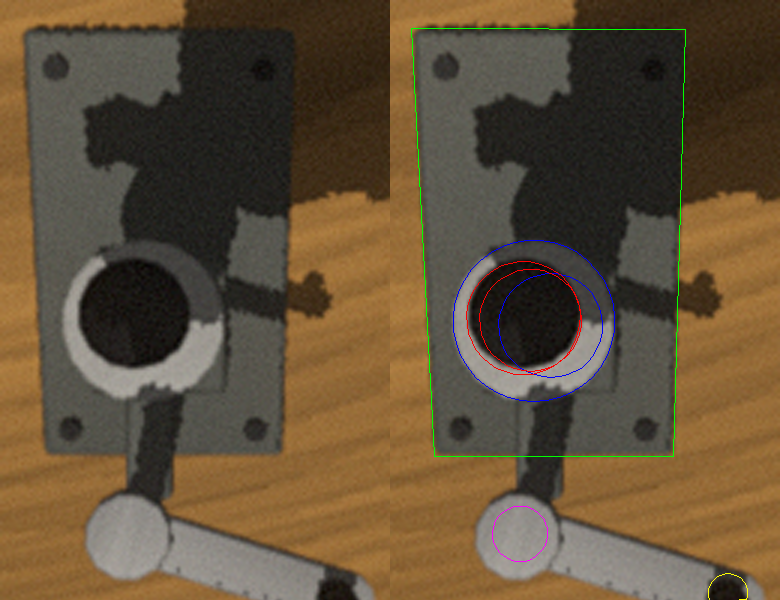

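Request:
drive_tool:
  rows:
    - [-1,[-0.2,-0.4,0.5],0]
    - [-1,[-0.2,-0.4,0.8],0]
    - [-1,[0,0,0.8],0]
    - [-1,[0,0,0.6],0]
    - [-1,[0,0,0.2],0]
    - [-1,[0,0,0],0]

```text
clock: 10.72
eef_pos: [538.5, -160.5, 387.3]
orientation: [0.005, 0.125, 0.992, 0.002]
contact_force: [0.0, -0.5, -0.3]
gripper_width: 85.2
```

```bash
python3 - <<'E'
from h import *
rel()
E
```

```text
clk 10.72 sx,sy [-12.2  -2.7] z 387.3 tip [ 0.0102  0.0031 -0.9999] jawyaw -0.2512 F [ 0.  -0.5 -0.3] w 85.2
```

Request:
drive_tool:
  rows:
    - [-1,[0,0.07,0.6],0]
    - [-1,[0,0,0.8],0]
    - [-1,[0,0,0.6],0]
    - [-1,[0,0,0.3],0]
    - [-1,[0,0,0],0]
    - [-1,[0,0,0],0]

```text
clock: 11.48
eef_pos: [540.3, -158.1, 328.1]
orientation: [0.006, 0.125, 0.992, 0.002]
contact_force: [0.8, 0.8, -0.2]
gripper_width: 85.3
```

```bash
python3 - <<'E'
from h import *
rel()
E
```

```text
clk 11.47 sx,sy [-11.1   0.1] z 328.1 tip [ 0.0135  0.0032 -0.9999] jawyaw -0.2502 F [ 0.8  0.8 -0.2] w 85.3
```

Request:
drive_tool:
  rows:
    - [-1,[0.08,-0.045,0],0]
    - [-1,[0,0,0],0]
    - [0.4,[0,0,0],0]
    - [0.4,[0,0,0],0]
    - [0.4,[0,0,0],0]
  force: 30

```text
clock: 12.1
eef_pos: [538.2, -158.9, 329.4]
orientation: [0.008, 0.125, 0.992, 0.003]
contact_force: [-0.1, -1.0, -0.3]
gripper_width: 32.1
```

```bash
python3 - <<'E'
from h import *
rel()
p,d=viewer.read_camera("wrist");cv2.imwrite("pics/w7.png",p[:,:,::-1])
E
```

```text
clk 12.1 sx,sy [-12.9  -1.2] z 329.4 tip [ 0.0157  0.0032 -0.9999] jawyaw -0.2503 F [-0.1 -1.  -0.3] w 32.1
```

View pics/w7.png

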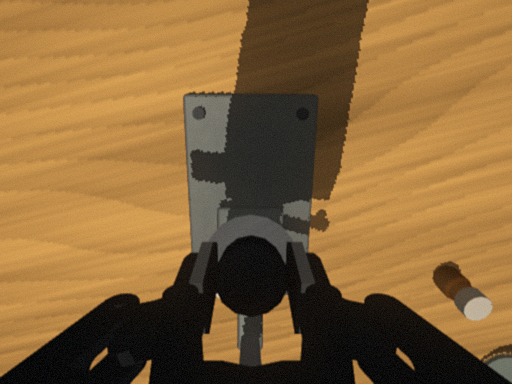

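Request:
drive_tool:
  rows:
    - [1,[0,0,0],0]
    - [1,[0,0,0],0]
    - [1,[0,0,0],0]
  force: 40

```text
clock: 12.52
eef_pos: [538.2, -159.2, 329.6]
orientation: [0.008, 0.125, 0.992, 0.002]
contact_force: [-1.1, -0.0, 0.7]
gripper_width: 28.8
```

```bash
python3 - <<'E'
from h import *
rel(); print(env.read_state()["wrist_torque"])
E
```

```text
clk 12.53 sx,sy [-12.9  -1.5] z 329.6 tip [ 0.0155  0.0028 -0.9999] jawyaw -0.2506 F [-1.1 -0.   0.7] w 28.8
[-0.13507161  0.17639263  0.0411423 ]
```

```bash
cat >> h.py <<'E'
G0=np.array([538.2,-159.2,329.6])
A=np.array([-.331,.0864,.9397])
def nxt(to,n,g0=None):
    s=env.read_state(); q=s["orientation"]; R=Rn.from_quat([q[1],q[2],q[3],q[0]]).as_matrix()
    g=G0 if g0 is None else g0
    d=s["eef_pos"]-g; along=d@A; print("along",along.round(2),"off",(d-along*A).round(2))
    D=R.T@(g+to*A-s["eef_pos"]); print("tool shares per row",(D/25/n).round(3))
E
python3 - <<'E'
from h import *
nxt(10,3)
E
```

```text
along -0.02 off [-0.05 -0.05 -0.01]
tool shares per row [ 0.043  0.002 -0.126]
```

Request:
drive_tool:
  rows:
    - [1,[0.045,0,-0.125],0]
    - [1,[0.045,0,-0.125],0]
    - [1,[0.045,0,-0.125],0]
    - [1,[0,0,0],0]

```text
clock: 13.02
eef_pos: [534.6, -158.2, 339.1]
orientation: [0.008, 0.125, 0.992, 0.002]
contact_force: [0.2, -0.5, -2.0]
gripper_width: 28.9
```

```bash
python3 - <<'E'
from h import *
rel(); nxt(25,4)
p,d=viewer.read_camera("scene");cv2.imwrite("pics/s8.png",cv2.resize(p[120:270,100:250],(600,600),interpolation=cv2.INTER_CUBIC)[:,:,::-1])
E
```

```text
clk 13.03 sx,sy [-16.6  -1.4] z 339.1 tip [ 0.0158  0.0026 -0.9999] jawyaw -0.2504 F [ 0.2 -0.5 -2. ] w 28.9
along 10.22 off [-0.2   0.11 -0.08]
tool shares per row [ 0.046  0.001 -0.14 ]
```

View pics/s8.png

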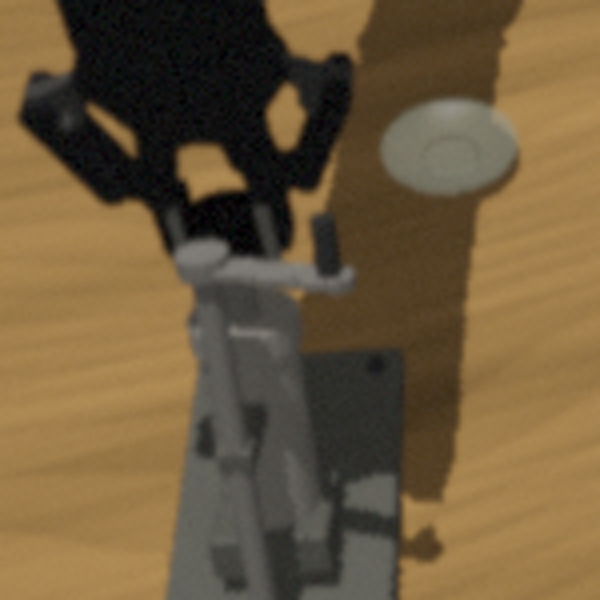

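Request:
drive_tool:
  rows:
    - [1,[0.045,0,-0.14],0]
    - [1,[0.045,0,-0.14],0]
    - [1,[0.045,0,-0.14],0]
    - [1,[0.045,0,-0.14],0]
    - [1,[0,0,0],0]

```text
clock: 13.7
eef_pos: [529.5, -156.9, 353.8]
orientation: [0.007, 0.125, 0.992, 0.002]
contact_force: [-0.1, -0.3, -2.4]
gripper_width: 28.8
```

```bash
python3 - <<'E'
from h import *
rel(); nxt(40,4)
E
```

```text
clk 13.7 sx,sy [-21.8  -1.5] z 353.8 tip [ 0.015   0.0029 -0.9999] jawyaw -0.2503 F [-0.1 -0.3 -2.4] w 28.8
along 25.79 off [-0.12  0.07 -0.05]
tool shares per row [ 0.045  0.001 -0.135]
```

Request:
drive_tool:
  rows:
    - [1,[0.045,0,-0.135],0]
    - [1,[0.045,0,-0.135],0]
    - [1,[0.045,0,-0.135],0]
    - [1,[0.045,0,-0.135],0]
    - [1,[0,0,0],0]

```text
clock: 14.32
eef_pos: [524.5, -155.7, 368.1]
orientation: [0.007, 0.125, 0.992, 0.002]
contact_force: [0.5, 0.1, -2.8]
gripper_width: 29.0
```

```bash
python3 - <<'E'
from h import *
rel(); nxt(49.5,3)
p,d=viewer.read_camera("scene");cv2.imwrite("pics/s9.png",cv2.resize(p[120:270,100:250],(600,600),interpolation=cv2.INTER_CUBIC)[:,:,::-1])
E
```

```text
clk 14.32 sx,sy [-26.9  -1.6] z 368.1 tip [ 0.0147  0.0032 -0.9999] jawyaw -0.2504 F [ 0.5  0.1 -2.8] w 29.0
along 41.03 off [-0.07 -0.08 -0.02]
tool shares per row [ 0.037  0.002 -0.107]
```

View pics/s9.png

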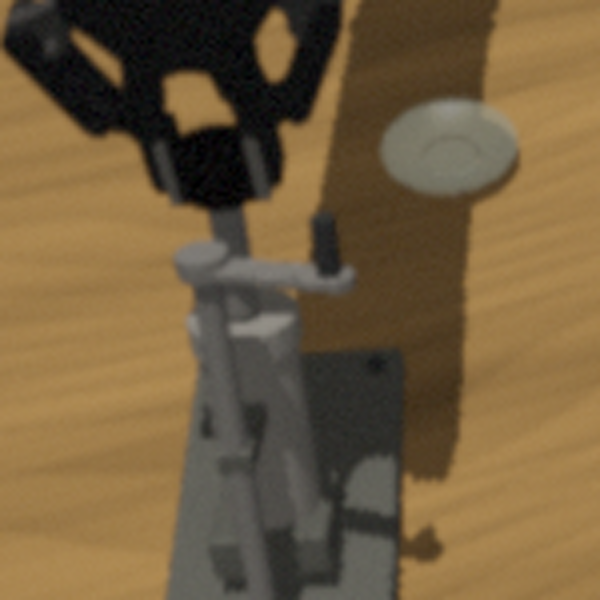

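Request:
drive_tool:
  rows:
    - [1,[0.035,0,-0.105],0]
    - [1,[0.035,0,-0.105],0]
    - [1,[0.035,0,-0.105],0]
    - [1,[0,0,0],0]
    - [1,[0,0,0],0]

```text
clock: 15.0
eef_pos: [521.7, -155.0, 376.2]
orientation: [0.007, 0.125, 0.992, 0.002]
contact_force: [1.1, -0.5, -2.5]
gripper_width: 28.6
```

```bash
python3 - <<'E'
from h import *
rel(); nxt(50,1)
m=viewer.camera_model("wrist");p,d=viewer.read_camera("wrist")
np.savez("w10.npz",p=p,d=d,**m); cv2.imwrite("pics/w10.png",p[:,:,::-1])
p,d=viewer.read_camera("scene"); np.savez("s10.npz",p=p,d=d)
show("pics/s10.png",p,viewer.camera_model("scene"),(115,125),(65,85),6,MO,YAW,(564.5,-164.6),1.85,50)
E
```

```text
clk 15.0 sx,sy [-29.9  -1.6] z 376.2 tip [ 0.0142  0.0032 -0.9999] jawyaw -0.2502 F [ 1.1 -0.5 -2.5] w 28.6
along 49.61 off [-0.08 -0.05 -0.03]
tool shares per row [ 0.003  0.003 -0.016]
```

View pics/s10.png

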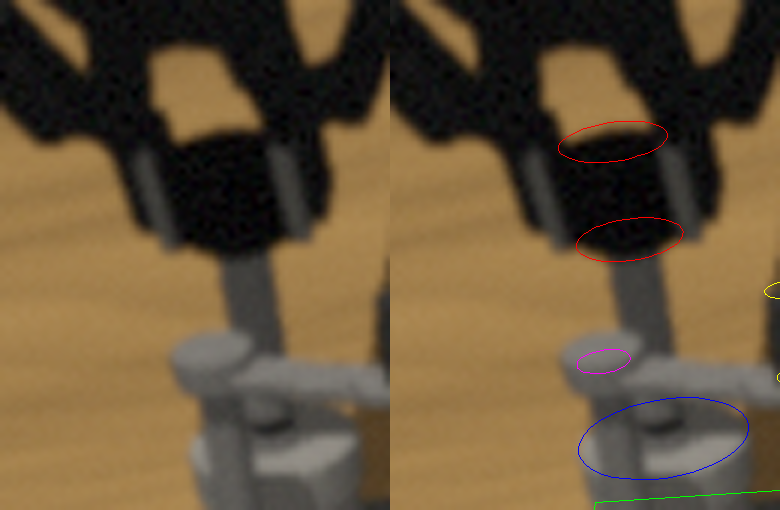

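View pics/w10.png

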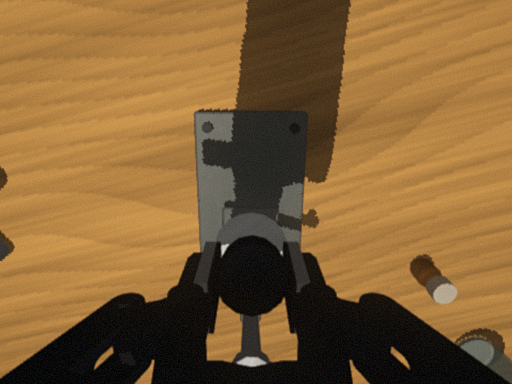

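Request:
drive_tool:
  rows:
    - [1,[0.005,0,-0.016],0]
    - [1,[0,0,0],0]
    - [1,[0,0,0],0]
    - [1,[0,0,0],0]

```text
clock: 15.6
eef_pos: [521.6, -155.0, 376.5]
orientation: [0.007, 0.125, 0.992, 0.002]
contact_force: [-0.1, 0.1, -2.2]
gripper_width: 28.8
```

```bash
python3 - <<'E'
from h import *
rel(); nxt(50,1)
a=cv2.imread("pics/w7.png"); p,d=viewer.read_camera("wrist"); b=np.ascontiguousarray(p[:,:,::-1])
K=lambda i:crop(i[:,:,::-1],190,205,120,130,3)
A1,B1=K(a),K(b); cv2.imwrite("pics/cmp.png",np.hstack([np.clip(A1*2.5,0,255),np.clip(B1*2.5,0,255)]).astype(np.uint8))
p,d=viewer.read_camera("scene"); o=(125,165); im=crop(p,*o,60,50,10); cv2.imwrite("pics/s11.png",np.clip(im*1.5,0,255).astype(np.uint8))
# expected groove pixel rows
m=viewer.camera_model("scene");R=bore(0,YAW)
for z in(0,4,10,65): print(z,(proj(m,MO+R@np.array([0,0,z]))[0]-o)*10)
E
```

```text
clk 15.6 sx,sy [-30.   -1.6] z 376.5 tip [ 0.0141  0.0031 -0.9999] jawyaw -0.2503 F [-0.1  0.1 -2.2] w 28.8
along 49.93 off [-0.06 -0.07 -0.02]
tool shares per row [-0.001  0.003 -0.003]
0 [351.6515089  324.11358224]
4 [348.30420061 304.59320318]
10 [343.24979836 275.11762487]
65 [294.96391176  -6.46946767]
```

View pics/cmp.png

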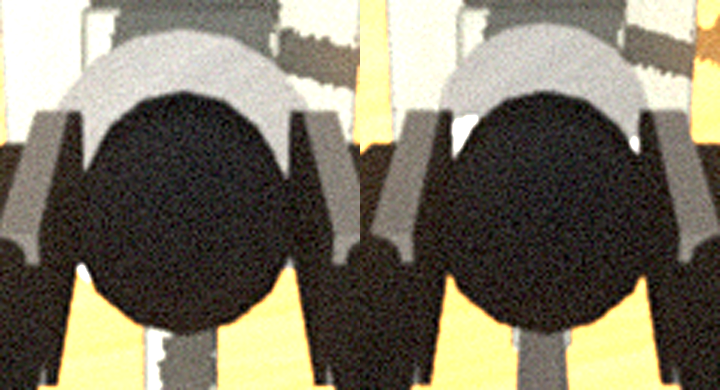

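View pics/s11.png

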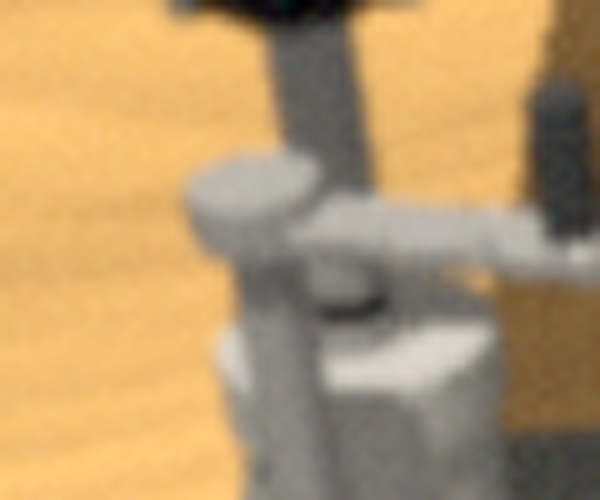

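```bash
python3 - <<'E'
from h import *
rel(); nxt(50,1); print(env.sign_off())
E
```

```text
clk 15.7 sx,sy [-30.   -1.6] z 376.5 tip [ 0.0141  0.0031 -0.9999] jawyaw -0.2503 F [ 0.6 -0.7 -2.3] w 28.5
along 49.93 off [-0.06 -0.07 -0.02]
tool shares per row [-0.001  0.003 -0.003]
the job is handed in; nothing more can be done
None
```

I swung the large keeper aside, drew the large piston 49.9 mm along its bore, and handed the job in at 15.7 s still gripping the knob at 40 N. The small cylinder was never touched.

- **Keeper:** pushed with the closed fingertips to about 1.85 rad, past a quarter turn; the wrist picture shows it clear of the knob.
- **Draw:** the gripper's travel was 49.9 mm, with 0.1 mm sideways error. In the wrist pictures the knob sits at the same place between the pads before and after, so I saw no slip.
- **Groove:** in the scene picture the dark groove shows just above the rim. It is partly hidden behind the keeper bar, and that picture only resolves about 1–2 mm.
- **Forces and stand:** readings between moves stayed within about 3 N, and the final load was about 2.3 N, roughly the piston's weight. The pictures show no movement of the stand.

Early estimates of the stand's position from the fixed cameras differed from the wrist camera by several millimetres; after the wrist fit they agreed to 2–3 mm. I relied on the wrist fit. The tool also drifted about 0.9° off vertical, which I allowed for in the moves. No check failed.

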